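# Clamp parts from strip-down rack to build-up rack in reverse order

## Robot

A 7-joint arm with a two-finger parallel gripper is mounted at the origin on the work surface. World frame = base frame: x ahead of the robot, y to its left, z up, the work surface at z = 0. Lengths are in m, angles in rad, forces in N, time in s.
With the tool pointing down it reaches from about 0.4 to 0.9 m from the base axis. Payload 5.6 kg.
Tool frame: the origin (TCP) lies midway between the tips of the shut fingers; the grasp point (between the pads) lies 19 mm behind it; z points along the fingers, y is the line along which they close (so a half turn about z gives the same grasp; the last joint's range is limited). The gripper opens to 92 mm and grips with 3 to 60 N. Pads are 20 mm wide; open, the fingers measure 128 mm over their backs; the gripper's body (75 mm by 189 mm) begins 69 mm behind the grasp point.
Start: joints at [-1.392, 0.468, -0.012, 1.603, 0.006, 1.071, -0.056], TCP at [0.143, 0.634, 0.215] pointing down, gripper open.
Joint ranges: [-2.53, 2.53], [-0.31, 2.02], [-1.57, 1.55], [0.28, 2.44], [-1.29, 4.43], [0.15, 1.84], [-2.92, 2.92]. Speed limits (rad/s): [2.57, 2.57, 3.14, 3.14, 3.14, 3.14, 3.14].

## Interface

Orientations are given as a 3x3 rotation matrix whose columns are the frame's x, y, z axes.
In Python, from station import env, effector, solver, viewer, workorder, search_frame, tip_of gives the robot as it stands. Calls block until the motion is done:
- env.reach(position, orientation): joint-space move of the TCP to a pose.
- env.movel(position, frame=None, rate=0.15): straight line of the TCP; frame=None keeps the orientation; rate is the mean speed in m/s.
- env.goto_joints(angles): joint-space move.
- effector.release() and effector.grasp(squeeze=None): open the fingers fully, or close them until they stop; squeeze is the grip in N (None keeps the last).
- env.pause(seconds).
- solver.inverse_kinematics(position, orientation): joint angles nearest the present ones, or None.
- env.sense(): the state.
- viewer.read_camera(name): name is "scene" or "top"; returns (picture, depth): 420x560x3 uint8, red, green, blue; 420x560 float32, m along the optical axis (not along the pixel's ray), 0 where there is no reading.
- viewer.camera_info(name): a dict with "intrinsics" (3x3 intrinsics, pixels), "dist_coeffs" ([k1, k2, p1, p2, k3] as OpenCV has them; the pictures are not rectified), "eye" and "rotation" of the camera in the world. Camera axes: x right, y up, looking along -z (the intrinsics and any distortion apply to the point x, -y, -z); pixel columns grow to the right and rows downward; lengths in m; the calibration is good to about 2 mm. A picture is of the moment at which its call begins. camera_info takes no time and is no camera call.
A pose or a line that the arm cannot do raises env.PlanningError and nothing moves.
- workorder.finish_job(): hands the job in; it is judged then, once.
Trained networks look in the newest picture that a camera, given by its name, has taken for a name from the list of things; names that differ only in an ending like _2 or _b are one class to them, and where a whole thing is asked for, a point or a joint stands for the part that bears it (a point fixed in the world has none). Each returns a list of dicts, best first, with "score" (0 to 1); they miss things now and then, are a little off and sometimes report something else, mostly with a low value. They report only what shows in the picture. A call takes as long as a camera call.
- search_frame(camera, name): "at" ([x, y, z] in m, in world coordinates, good to about 4 mm: the middle of the surface that is visible of it).
- tip_of(camera, name): "at" ([x, y, z] in m, in world coordinates, good to about 4 mm: a listed point, or the origin of a listed thing).
The state is a dict: "t": time; "joint_positions": joint angles; "joint_velocities": joint speeds; "tau": joint torques, N m; "ee_pos": TCP position; "tcp_rot": TCP orientation; "wrist_force": force on the tool from outside, world axes, zero at the start; "moment": the same for the moment, N m; "gripper_width": finger opening in m; "grasp_force": force on a finger pad.
Only numpy, scipy, OpenCV 4.12 (cv2) and the standard library are available. Lean on these libraries where they do the work, as an engineer would, in place of code of your own. Each camera call takes 0.05 s, during which the arm holds its last target. There are 200 camera calls.

## Task

The four parts of a stripped hold-down clamp stand in a row on the black pads of the strip-down rack, in the order they came off. Move them to the rack with the four empty pockets in the reverse order, counting from the black ball knob on each rack: the part nearest the knob on the strip-down rack goes into the pocket farthest from the knob on the build-up rack, the next part into the next pocket, and so on. Leave every part upright and flat on the floor of its own pocket.

Things in the scene. Friction and masses are not known exactly. Their poses are not given: they have to be found in the camera images.
- strip_rack: Strip-down rack, fixed: flat aluminium bar 66 (x) by 252 (y) by 6 mm, no rims, four black pads in a row along its y, centres at x = 0, y = -93, -31, 31, 93 mm; black ball knob (22 mm, top 40 mm high) at its +y end, y = 142 mm. Parts stand 10 mm above the table. Origin: under the middle of the row, on the table. Left or right of the other rack, turned up to 26 degrees.
- build_rack: Build-up rack, fixed: aluminium bar 66 (x) by 252 (y) mm, four empty pockets 58 by 58 mm inside, centres at x = 0, y = -93, -31, 31, 93 mm; floors 10 mm and rims (4 mm thick) 16 mm above the table; black ball knob (22 mm, top 40 mm high) at its +y end, y = 142 mm. Origin: under the middle of the row, on the table. Turned up to 26 degrees.
- tee_nut: T-slot nut of dark steel, 30 mm total height: a base 30 (x) by 40 (y) by 12 mm high, and on it a narrower upright rib 16 (x) by 40 (y) by 18 mm high, to be gripped across its 16 mm (along x). Loose, 0.1 to 0.35 kg, starts within 6 mm of its pad's centre, turned up to 12 degrees from the rack. Origin: centre of its underside, z up.
- step_block: Aluminium stair-shaped clamp step block, 28 (x) by 40 (y) mm, four 10 mm treads that fall towards +y, 40, 33, 26 and 19 mm high; its upright flat sides face x and -x, 28 mm apart. Loose, 0.1 to 0.35 kg, starts within 6 mm of its pad's centre, turned up to 12 degrees from the rack. Origin: centre of its underside, z up.
- collar: Round steel flanged collar, 34 mm high: a flange 38 mm across and 10 mm high, and on it a round boss 26 mm across, with a dark hole end in its top. Loose, 0.1 to 0.35 kg, starts within 6 mm of its pad's centre, turned up to 12 degrees from the rack. Origin: centre of its underside, z up.
- coupling_nut: Tall hexagonal steel coupling nut, 50 mm high, 30 mm across flats (35 mm over the corners), two of its flats facing x and -x, dark hole end in its top. Loose, 0.1 to 0.35 kg, starts within 6 mm of its pad's centre, turned up to 12 degrees from the rack. Origin: centre of its underside, z up.
- pad_tee_nut: Fixed black rubber pad of the strip-down rack, 54 by 54 by 4 mm, top 10 mm above the table, axes as the rack's: the one of the four on which the T-slot nut stands at the start, in a place of the row that changes from start to start. The pads look alike. Origin: centre of its underside.
- pad_step_block: Fixed black rubber pad of the strip-down rack, 54 by 54 by 4 mm, top 10 mm above the table, axes as the rack's: the one of the four on which the step block stands at the start, in a place of the row that changes from start to start. The pads look alike. Origin: centre of its underside.
- pad_collar: Fixed black rubber pad of the strip-down rack, 54 by 54 by 4 mm, top 10 mm above the table, axes as the rack's: the one of the four on which the collar stands at the start, in a place of the row that changes from start to start. The pads look alike. Origin: centre of its underside.
- pad_coupling_nut: Fixed black rubber pad of the strip-down rack, 54 by 54 by 4 mm, top 10 mm above the table, axes as the rack's: the one of the four on which the coupling nut stands at the start, in a place of the row that changes from start to start. The pads look alike. Origin: centre of its underside.

How it is judged:
By the outcome, as a careful person would: the job done as asked, in the order asked, and still so for the second after the job is handed in, with the robot touching nothing.
It also fails if it takes over 104 s, if anything falls off the work surface, if the arm or the gripper's body presses on something with over 40 N, if the wrist force passes 120 N, or if a joint passes its speed limit or range.

## Working session

There is one attempt and no reset: what is moved stays moved. The work goes in short steps, each a Python script; the robot and the scene stay as the last script left them, time stands still between calls to the robot, and variables do not carry over. Pictures are saved under pics/ and viewed, at most 14 in all, crops included, and the job is handed in when it is done.

```bash
ls; mkdir -p pics; python3 - <<'E'
from station import env, effector, solver, viewer, workorder, search_frame, tip_of
import numpy as np, cv2
np.set_printoptions(precision=4,suppress=True)
for c in ["top","scene"]:
    p,d=viewer.read_camera(c); cv2.imwrite(f"pics/{c}0.png",p[:,:,::-1]); np.save(f"pics/{c}0.npy",d)
    i=viewer.camera_info(c); print(c,i)
    for n in ["strip_rack","build_rack","tee_nut","step_block","collar","coupling_nut"]:
        for f in (search_frame,tip_of):
            print(n,f.__name__,[(np.round(r["at"],4).tolist(),round(r["score"],2)) for r in f(c,n)[:2]])
print(env.sense()["t"], env.sense()["tcp_rot"])
E
```

```text
pics
top {'intrinsics': array([[424.9721,   0.    , 281.4241],
       [  0.    , 424.9721, 210.774 ],
       [  0.    ,   0.    ,   1.    ]]), 'dist_coeffs': array([-0.0956,  0.    ,  0.    ,  0.    ,  0.    ]), 'eye': array([ 0.4796, -0.0069,  0.8239]), 'rotation': array([[ 0.0197,  0.9974, -0.069 ],
       [-0.9997,  0.0205,  0.0101],
       [ 0.0115,  0.0688,  0.9976]])}
strip_rack call [([0.498, 0.2313, 0.0036], 0.84)]
strip_rack call [([0.5071, 0.2193, -0.0031], 0.79)]
build_rack call [([0.5174, -0.2187, 0.0086], 0.64)]
build_rack call [([0.5144, -0.2306, 0.0019], 0.72), ([0.5194, 0.1894, 0.0068], 0.58)]
tee_nut call [([0.5484, 0.1294, 0.0369], 0.67)]
tee_nut call [([0.5498, 0.1313, 0.0069], 0.82)]
step_block call [([0.5051, 0.2414, 0.0384], 0.75), ([0.4783, 0.3027, 0.0611], 0.67)]
step_block call [([0.5039, 0.2464, 0.0118], 0.72)]
collar call [([0.4799, 0.3017, 0.0584], 0.4)]
collar call [([0.5224, 0.1899, 0.0083], 0.84)]
coupling_nut call [([0.4816, 0.2998, 0.0588], 0.87)]
coupling_nut call [([0.4779, 0.3093, 0.0097], 0.77)]
scene {'intrinsics': array([[408.0744,   0.    , 284
[... 440 characters left out ...]
[0.526, -0.2064, 0.0105], 0.84), ([0.5367, 0.1922, 0.009], 0.16)]
build_rack call [([0.517, -0.2313, -0.0005], 0.66)]
tee_nut call [([0.5502, 0.1365, 0.0264], 0.8)]
tee_nut call [([0.5447, 0.1337, 0.0068], 0.75), ([0.5168, -0.2317, -0.002], 0.44)]
step_block call [([0.5128, 0.2439, 0.0309], 0.6)]
step_block call [([0.5039, 0.2497, 0.0144], 0.86)]
collar call [([0.5304, 0.1927, 0.0299], 0.9)]
collar call [([0.5212, 0.1925, 0.0099], 0.78)]
coupling_nut call [([0.4861, 0.3061, 0.0459], 0.9), ([0.5353, 0.1916, 0.0122], 0.68)]
coupling_nut call [([0.4737, 0.3078, 0.0102], 0.62), ([0.5156, -0.2318, 0.001], 0.52)]
1.3 [[-0.9755  0.2201  0.    ]
 [ 0.2201  0.9755 -0.    ]
 [-0.     -0.     -1.    ]]
```

View pics/top0.png

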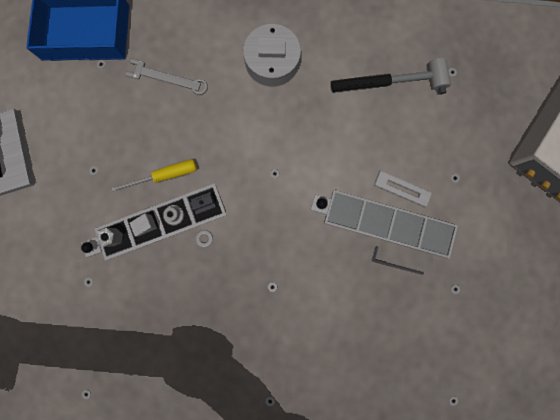

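View pics/scene0.png

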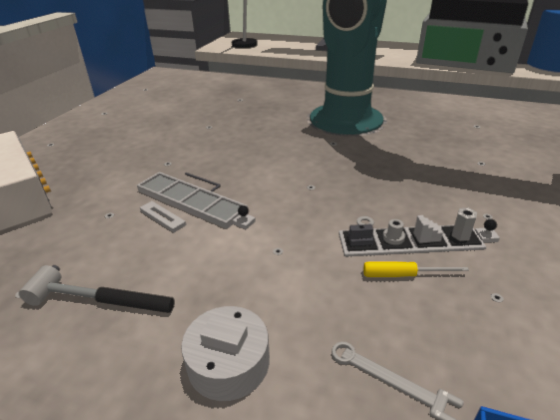

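The top picture shows the strip knob at about (88,247), with the nut, step block, collar and tee nut following along the row to (205,203). The build rack's knob is at (321,203). The knob-side pockets are therefore tee nut (+93), collar (+31), step block (-31) and coupling nut (-93). Next I fit the exact poses from depth.

```bash
cat > geo.py <<'E'
import numpy as np, cv2
from station import viewer
def cloud(cam,d):
    i=viewer.camera_info(cam); h,w=d.shape
    u,v=np.meshgrid(np.arange(w),np.arange(h))
    q=cv2.undistortPoints(np.stack([u,v],-1).reshape(-1,1,2).astype(float),i["intrinsics"],np.array(i["dist_coeffs"])).reshape(h,w,2)
    P=np.stack([q[...,0]*d,-q[...,1]*d,-d],-1)@i["rotation"].T+i["eye"]
    P[d<=0]=np.nan; return P
def project(cam,P):
    i=viewer.camera_info(cam); q=(np.asarray(P,float)-i["eye"])@i["rotation"]; q=q*[1,-1,-1]
    return cv2.projectPoints(q.reshape(-1,1,3),np.zeros(3),np.zeros(3),i["intrinsics"],np.array(i["dist_coeffs"]))[0].reshape(-1,2)
E
python3 - <<'E'
from geo import *
np.set_printoptions(precision=4,suppress=True)
for cam in ["top","scene"]:
    P=cloud(cam,np.load(f"pics/{cam}0.npy")); X,Y,Z=P[...,0],P[...,1],P[...,2]
    t=(X>.35)&(X<.6)&(Y>-.05)&(Y<.08); print(cam,"table z",np.nanmedian(Z[t]),np.nanstd(Z[t]))
    for name,c in dict(strip=(.512,.217),build=(.515,-.23)).items():
        m=(np.hypot(X-c[0],Y-c[1])<.17)&(Z>.004)&(Z<.022)
        n,l,s,_=cv2.connectedComponentsWithStats(m.astype(np.uint8)); k=1+np.argmax(s[1:,4])
        print(name,s[k], cv2.minAreaRect(P[l==k][:,:2].astype(np.float32)*1000), "z",np.nanpercentile(Z[l==k],[5,25,50,75,95]))
    for n,c,z0,z1 in [("tee",(.548,.132),.033,.05),("collar",(.522,.191),.036,.055),("step_top",(.504,.248),.046,.06),("step",(.504,.248),.024,.06),("nut",(.477,.306),.052,.07),("kstrip",(.463,.352),.02,.06),("kbuild",(.56,-.09),.02,.06)]:
        m=(np.hypot(X-c[0],Y-c[1])<.03)&(Z>z0)&(Z<z1); q=P[m]
        if len(q)>5: print(n,len(q),np.mean(q,0),"top",np.percentile(q[:,2],90),cv2.minAreaRect(q[:,:2].astype(np.float32)*1000))
from PIL import Image if False else None
E
python3 - <<'E'
import cv2,numpy as np
p=cv2.imread("pics/top0.png")
a=cv2.resize(p[175:265,75:235],None,fx=5,fy=5,interpolation=cv2.INTER_CUBIC)[:450]
cv2.imwrite("pics/crop0.png",a)
E
```

```text
File "<stdin>", line 13
    from PIL import Image if False else None
                          ^^
SyntaxError: invalid syntax
```

View pics/crop0.png

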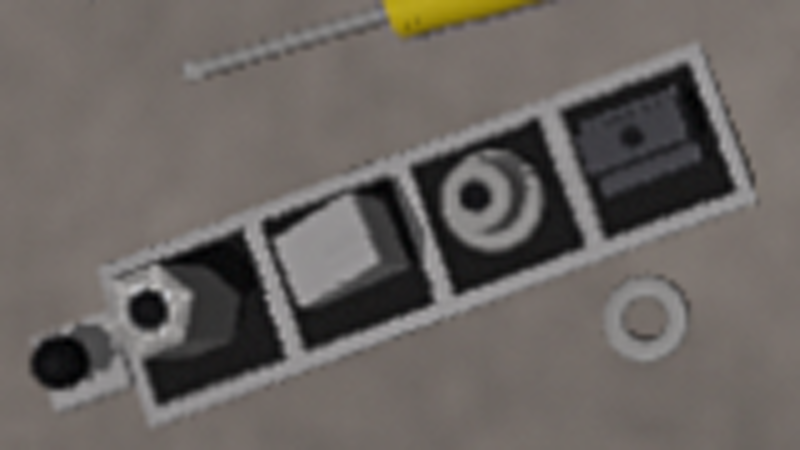

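The crop confirms the order: nut (150,305), step block (330,250), collar (490,200), tee nut (640,140). I'll rerun the fit without the bad line.

```bash
python3 - <<'E'
from geo import *
np.set_printoptions(precision=4,suppress=True)
for cam in ["top","scene"]:
    P=cloud(cam,np.load(f"pics/{cam}0.npy")); X,Y,Z=P[...,0],P[...,1],P[...,2]
    t=(X>.35)&(X<.6)&(Y>-.05)&(Y<.08); print(cam,"table z",np.nanmedian(Z[t]),np.nanstd(Z[t]))
    for name,c in dict(strip=(.512,.217),build=(.515,-.23)).items():
        m=(np.hypot(X-c[0],Y-c[1])<.17)&(Z>.004)&(Z<.022)
        n,l,s,_=cv2.connectedComponentsWithStats(m.astype(np.uint8)); k=1+np.argmax(s[1:,4])
        print(name,s[k], cv2.minAreaRect(P[l==k][:,:2].astype(np.float32)*1000), "z",np.nanpercentile(Z[l==k],[5,25,50,75,95]))
    for n,c,z0,z1 in [("tee",(.548,.132),.033,.05),("collar",(.522,.191),.036,.055),("step_top",(.504,.248),.046,.06),("step",(.504,.248),.024,.06),("nut",(.477,.306),.052,.07),("kstrip",(.463,.352),.02,.06),("kbuild",(.56,-.09),.02,.06)]:
        m=(np.hypot(X-c[0],Y-c[1])<.03)&(Z>z0)&(Z<z1); q=P[m]
        if len(q)>5: print(n,len(q),np.mean(q,0),"top",np.percentile(q[:,2],90),cv2.minAreaRect(q[:,:2].astype(np.float32)*1000))
E
```

```text
top table z 7.639646277513013e-05 0.001429563972498376
strip [  85  183  141   77 3250] ((504.6960144042969, 235.910888671875), (67.65190887451172, 284.4151611328125), 22.023618698120117) z [0.0048 0.0068 0.009  0.0107 0.019 ]
build [ 311  190  147   69 4663] ((518.9300537109375, -212.1930389404297), (284.6220397949219, 67.23281860351562), 75.01126098632812) z [0.0083 0.0098 0.0109 0.0127 0.0171]
tee 200 [0.5474 0.1344 0.0399] top 0.041585512370661146 ((547.64306640625, 134.76580810546875), (16.010770797729492, 40.212318420410156), 21.961856842041016)
collar 165 [0.5241 0.1898 0.0438] top 0.045734437366021854 ((524.4566040039062, 189.76522827148438), (24.499618530273438, 25.454463958740234), 2.41940975189209)
step_top 95 [0.5089 0.235  0.0501] top 0.05200986283254665 ((507.79180908203125, 237.95156860351562), (28.308273315429688, 16.429290771484375), 24.46058464050293)
step 347 [0.5032 0.2446 0.0394] top 0.05056824289472848 ((502.72344970703125, 247.9977264404297), (28.833463668823242, 40.27577209472656), 25.561641693115234)
nut 265 [0.4786 0.3051 0.0596] top 0.06160619740001103 ((47
[... 1234 characters left out ...]
, (29.784730911254883, 11.516680717468262), 23.797630310058594)
step 410 [0.5114 0.2432 0.038 ] top 0.050451863509599744 ((503.844482421875, 246.88516235351562), (30.569570541381836, 41.63399124145508), 25.502986907958984)
nut 236 [0.4839 0.3054 0.0595] top 0.06187779510664099 ((479.9552917480469, 305.004638671875), (32.06578826904297, 31.84295082092285), 19.059024810791016)
kstrip 130 [0.4643 0.3513 0.0339] top 0.03974160550007556 ((461.9449768066406, 351.4717102050781), (18.06405258178711, 19.02558135986328), 22.929950714111328)
kbuild 104 [ 0.5556 -0.0873  0.0341] top 0.03995144698072736 ((553.5856323242188, -88.43330383300781), (15.138525009155273, 19.84923553466797), 27.481475830078125)
```

Both views agree. The strip rack is at (0.511, 0.221) with yaw 22°, and the build rack is at (0.514, -0.227) with yaw -15°. Heights are as described, and the knob positions check out. I'll start with the nut.

```bash
cat > job.py <<'E'
from station import env, effector, solver, viewer, workorder
import numpy as np
D=np.deg2rad
def R(a,s):
    y=s*np.array([np.cos(D(a)),np.sin(D(a)),0]); z=np.array([0,0,-1.]); return np.stack([np.cross(y,z),y,z],1)
def yax(a): return np.array([-np.sin(D(a)),np.cos(D(a))])
B=np.array([.5142,-.2275]); BY=-15.0
# name: centre, yaw, tip height, grip offset along part y, pocket y, width
parts=dict(nut=((.4795,.3053),23,.026,0,-.093,.030),step=((.5032,.2475),25.5,.0205,-.005,-.031,.028),
 collar=((.5255,.1901),22,.0225,0,.031,.026),tee=((.5480,.1348),21.5,.0240,0,.093,.016))
def poses(n):
    c,a,h,o,py,w=parts[n]
    return np.array(c)+o*yax(a),a,B+(py+o)*yax(BY),h,w
def run(n,s=1,H=.17):
    p,a,q,h,w=poses(n)
    env.reach([*p,H],R(a,s)); env.movel([*p,h],rate=.12)
    effector.grasp(squeeze=40); st=env.sense(); print(n,"width",st["gripper_width"],"F",st["grasp_force"],"t",st["t"])
    env.movel([*p,H],rate=.15); st=env.sense(); print(" lifted width",st["gripper_width"],st["grasp_force"],st["wrist_force"])
    if abs(st["gripper_width"]-w)>.005: return False
    env.reach([*q,H],R(BY,s)); f0=env.sense()["wrist_force"]
    env.movel([*q,h+.02],rate=.15); env.movel([*q,h+.0005],rate=.04)
    st=env.sense(); print(" down dF",st["wrist_force"]-f0,st["ee_pos"])
    effector.release(); env.movel([*q,H],rate=.15); print(" t",env.sense()["t"]); return True
E
python3 - <<'E'
from job import *
np.set_printoptions(precision=3,suppress=True)
for s in (1,-1):
    for n in parts:
        p,a,q,h,w=poses(n)
        print(s,n,[solver.inverse_kinematics([*x,z],R(b,s)) for x,b,z in((p,a,h),(q,BY,h))])
run("nut",1)
E
```

```text
1 nut [array([-0.847,  0.603,  0.285,  1.938, -0.271,  0.637,  0.011]), array([ 0.17 ,  0.648,  0.457,  1.909, -0.435,  0.683,  0.628])]
1 step [array([-0.765,  0.608,  0.329,  1.961, -0.322,  0.623,  0.219]), array([ 0.041,  0.647,  0.495,  1.949, -0.483,  0.664,  0.578])]
1 collar [array([-0.703,  0.61 ,  0.381,  1.968, -0.369,  0.631,  0.3  ]), array([-0.286,  0.723,  0.783,  1.987, -0.755,  0.749,  0.696])]
1 tee [array([-0.626,  0.62 ,  0.421,  1.956, -0.404,  0.648,  0.427]), array([-0.435,  0.742,  0.838,  1.995, -0.802,  0.773,  0.626])]
-1 nut [array([-0.366,  0.623, -0.334,  1.905,  0.316,  0.664,  2.65 ]), array([-0.328,  1.155,  1.331,  1.937, -1.246,  1.216, -1.904])]
-1 step [array([-0.26 ,  0.62 , -0.317,  1.926,  0.307,  0.642,  2.817]), array([-0.438,  1.155,  1.331,  1.975, -1.26 ,  1.204, -1.975])]
-1 collar [array([-0.19 ,  0.608, -0.276,  1.932,  0.266,  0.636,  2.891]), array([-0.567,  1.14 ,  1.331,  2.001, -1.253,  1.192, -2.083])]
-1 tee [array([-1.164,  1.142,  1.331,  1.986, -1.25 ,  1.197, -2.058]), array([-0.681,  1.133,  1.332,  2.007, -1.249,  1.188, -2.193])]
nut width 0.029808656173496848 F 39.99865086072532 t 5.3333
 lifted width 0.0297010247286006 39.99763822488603 [-0.175 -0.206 -3.546]
 down dF [ 0.39  -0.961 -0.374] [ 0.49  -0.317  0.026]
 t 12.4
```

The grip and lift were good, and the arm is clear of the nut. I'll check where it landed before moving the rest.

```bash
cat > look.py <<'E'
import sys
from geo import *
def look(tag,crop):
    p,d=viewer.read_camera("top"); cv2.imwrite(f"pics/top{tag}.png",p[:,:,::-1]); np.save(f"pics/top{tag}.npy",d)
    q,_=viewer.read_camera("scene")
    cs=cv2.resize(q[150:270,110:510],(800,240),interpolation=cv2.INTER_CUBIC)
    ct=cv2.resize(p[160:280,300:470],(510,360),interpolation=cv2.INTER_CUBIC)
    im=np.zeros((600,800,3),np.uint8); im[:240]=cs; im[240:,:510]=ct
    cv2.imwrite(f"pics/look{tag}.png",im[:,:,::-1])
    P=cloud("top",d); return P
E
python3 - <<'E'
from look import *; from job import *
P=look("1",None); q=B-.093*yax(BY)
m=(np.hypot(P[...,0]-q[0],P[...,1]-q[1])<.03)&(P[...,2]>.052)&(P[...,2]<.07); k=P[m]
print(len(k), q, k.mean(0) if len(k) else 0)
E
```

```text
251 [ 0.49012983 -0.3173311 ] [ 0.48970604 -0.31466552  0.05971671]
```

View pics/look1.png

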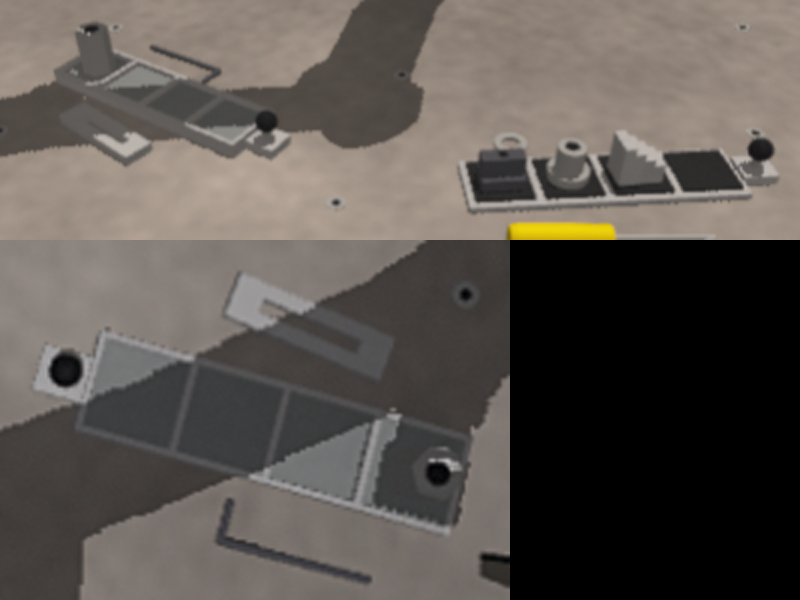

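The picture shows the nut standing in the farthest pocket (lower crop at (437,470)). Its top measures 59.7 mm, so it is sitting on the floor, and it is within 3 mm of the pocket centre. The other three parts are undisturbed.

```bash
python3 - <<'E'
from look import *; from job import *
np.set_printoptions(precision=3,suppress=True)
for n in ("step","collar","tee"):
    if not run(n): break
if True:
    env.reach([.5,.1,.25],R(0,1)); P=look("2",None)
    for n,z0 in (("nut",.052),("step",.025),("collar",.036),("tee",.033)):
        q=B+parts[n][4]*yax(BY)
        m=(np.hypot(P[...,0]-q[0],P[...,1]-q[1])<.03)&(P[...,2]>z0)&(P[...,2]<.07); k=P[m]
        print(n,len(k),q,np.median(k,0),np.percentile(k[:,2],90),cv2.minAreaRect(k[:,:2].astype(np.float32)*1000))
    print(env.sense()["t"])
E
```

```text
step width 0.027700336790695147 F 39.95825584977865 t 16.8917
 lifted width 0.027706253617811698 39.95848746970296 [ 0.473 -0.225 -1.662]
 down dF [-0.561 -0.022  2.034] [ 0.505 -0.262  0.021]
 t 23.7083
collar width 0.024710294752128034 F 39.99999761581421 t 27.7833
 lifted width 0.024452759622449707 39.99937355518341 [-1.225  0.86  -3.242]
 down dF [ 0.282 -0.396  0.225] [ 0.522 -0.198  0.023]
 t 34.2083
tee width 0.015729598304491787 F 39.996010065078735 t 37.9667
 lifted width 0.015616090883645404 39.99553978443146 [ 0.11   0.391 -2.301]
 down dF [-0.043  0.9    0.257] [ 0.538 -0.138  0.024]
 t 44.0833
nut 253 [ 0.49  -0.317] [ 0.49  -0.314  0.06 ] 0.06193210237392797 ((489.3999328613281, -315.6304931640625), (30.46312713623047, 33.00993347167969), 43.77900695800781)
step 385 [ 0.506 -0.257] [ 0.506 -0.256  0.038] 0.049848366712035366 ((506.24273681640625, -255.95973205566406), (39.989112854003906, 28.36952781677246), 73.76306915283203)
collar 154 [ 0.522 -0.198] [ 0.522 -0.194  0.044] 0.04600222697284166 ((523.0120849609375, -195.34619140625), (24.268482208251953, 23.817005157470703), 0.8925220966339111)
tee 194 [ 0.538 -0.138] [ 0.538 -0.138  0.04 ] 0.04179372163445653 ((538.2978515625, -137.79156494140625), (40.20695114135742, 16.110916137695312), 75.03108215332031)
45.175
```

View pics/look2.png

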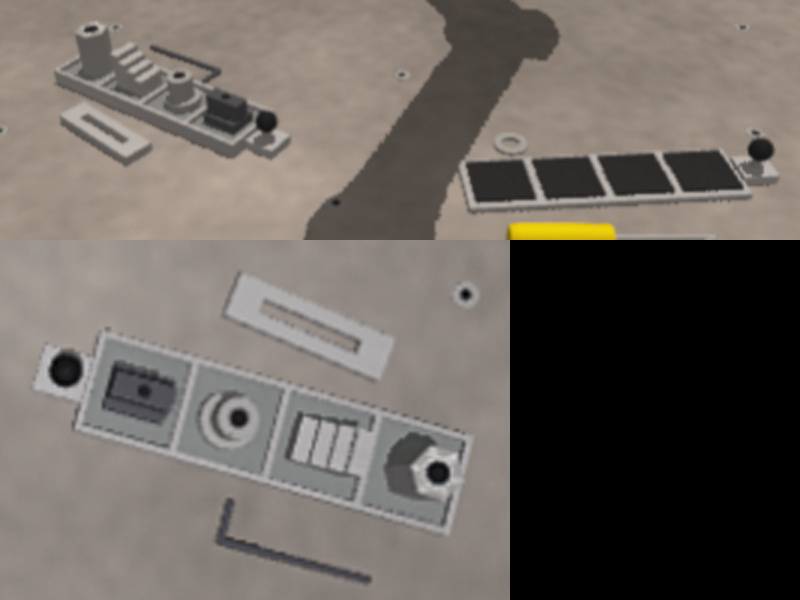

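All four parts stand upright near the centres of their pockets. From the knob the order is tee nut (140,390), collar (230,415), step block (325,445), nut (425,470), and the top heights match parts resting on the floor.

```bash
python3 -c "
from station import workorder
print(workorder.finish_job())"
```

```text
the job is handed in; nothing more can be done
None
```

I moved all four parts to the build-up rack in reverse order (from the knob: tee nut, collar, step block, coupling nut), each upright on its pocket floor, and handed the job in at about 45 s; no verdict came back.

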